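# Close the board test jig and set its knurled screw

## Robot

A 6-joint arm with a two-finger parallel gripper is mounted at the origin on a cart in front of the work surface, level with it; the furniture and walls round the work are solid. World frame = base frame: x ahead of the robot, y to its left, z up, the work surface at z = 0. Lengths are in mm, angles in rad, forces in N, time in s.
With the tool pointing down it reaches from about 375 to 925 mm from the base axis. Payload 5.7 kg.
Tool frame: the origin (TCP) lies between the finger pads; the fingertips stand 14 mm ahead of it and the grasp point (between the pads) lies 5 mm behind it; z points along the fingers, y is the line along which they close (so a half turn about z gives the same grasp; the last joint's range is limited). The gripper opens to 88 mm and grips with 3 to 60 N. Pads are 20 mm wide; open, the fingers measure 115 mm over their backs; the gripper's body (75 mm by 178 mm) begins 61 mm behind the grasp point.
Start: joints at [-1.311, 0.359, 1.51, -0, 1.272, -0.115], TCP at [219.635, -558.323, 236.623] pointing down, gripper open.
Joint ranges: [-2.97, 2.97], [-1.01, 2.36], [0.21, 2.38], [-0.96, 4.11], [0.2, 2.71], [-2.98, 2.98]. Speed limits (rad/s): [2.39, 2.39, 3.14, 3.14, 3.14, 3.14].

## Interface

Orientations are given as a rotation vector (axis times angle).
In Python, from workcell import r gives the robot as it stands. The module is installed in compiled form; this text tells all that it offers.
- The arm moves only by the tool drive_tool, never from a script. Its argument "targets" is a list of rows, each a list of 3 entries, a list of its own where there are three numbers: the shift along the tool's x, y, z in units of 50 mm (1.0 is 50 mm), then the turn about the tool's z in units of 8 degrees (1.0 is 8 degrees), then the opening, from 0 (shut) to 1 (fully open). A call has 1 to 8 rows; each row shifts and turns the commanded pose from where the row before left it, along the tool's axes as they then stand; what a row does not reach is not made up. A row lasts 1/10 s, in which the tool goes at most 50 mm and 8.59 degrees, less where a joint would pass 70% of its speed; a pose out of reach is approached as far as the arm can. A call is refused whole if a number of a shift passes 1 or a number of a turn 1, either way. A call with a gripper value outside its range is refused whole. The fingers move at their own pace and stop on an object; "force" is the grip in N (left out, the last holds). Time passes only in rows, so rows that do not move let the fingers close. It gives the time, the measured TCP pose, the force, the opening and the grip force at its end, in the units of the state.
- r.sense(): the state, without advancing time (a new reading comes with each control period).
- r.capture(name): name is "side" or "top" or "wrist"; returns a dict with "color" (480x640x3 uint8, blue, green, red), "camera_matrix" (3x3 intrinsics, pixels), "k1" (the pictures are not rectified: a ray, as slopes to the right and down, at radius r is drawn at 1 + k1 r^2 times it, then the intrinsics apply), "rvec" (rotation vector, rad) and "tvec" (3), from world to camera coordinates, as OpenCV has them. Camera axes: x right, y down, z forward; pixel columns grow to the right and rows downward; lengths in mm; the calibration is good to about 2 mm. A picture is of the moment at which its call begins. There is no depth.
- r.sign_off(): hands the job in; it is judged then, once.
The state is a dict: "time_s": time; "q": joint angles; "qd": joint speeds; "joint_efforts": joint torques, N m; "position": TCP position; "tool_rot": TCP orientation; "contact_force": force on the tool from outside, world axes, zero at the start; "moment": the same for the moment, N m; "grip_width": finger opening in mm; "grip_force": force on a finger pad.
Only numpy, scipy, OpenCV 4.12 (cv2) and the standard library are available. Lean on these libraries where they do the work, as an engineer would, in place of code of your own. Each camera call takes 0.05 s, during which the arm holds its last target. There are 200 camera calls.

## Task

Gently lower the open lid of the board test jig until it is fully closed, without letting it slam. Then screw the knurled screw on the lid in, clockwise seen from above, until it bottoms out, and back it off a quarter turn so that the board is not strained. Finish while still gripping the screw head there, fingers closed on it and the lid still shut, so that a colleague can set the lock; leave the tools and the jar round the jig alone.

Things in the scene. Friction and masses are not known exactly. Their poses are not given: they have to be found in the camera images.
- jig: the board test jig: a blue box 120 mm wide (its y) and 133 mm long (its x), 39 mm high, fixed to the desk, a small green board inside. Origin under its centre at desk height; its +x points from the tab side (nearest the robot) to the hinge side.
- lid_hinge (a point): centre of the lid's hinge line, which runs along the jig's y axis: 63 mm along +x and 41 mm above the jig's origin.
- jig_lid (a joint): angle of the lid, rad: 0 fully closed and level, grows as it opens upward (starts between 0.6 and 1.1). A stiff friction hinge: it stays where it is left and takes about 0.1 to 0.25 N m to push down (a few newtons at the tab). Aluminium frame 120 mm wide, 8 mm thick, with a clear window; closed, its top face is 47 mm above the desk.
- lid_tab (a point): on the top face of the orange tab (30 mm wide, 20 mm long, 8 mm thick) at the middle of the lid's free edge; 139 mm from the hinge line and 6 mm above it with the lid closed. Fingertips can press the lid down here; the tab's end is 8 mm further out.
- press_screw: the captive knurled screw in the lid, which swings with the lid, 100 mm from the hinge line towards the tab. Origin on the screw's axis, just under its head; its z axis is the screw's axis, square to the lid's top face.
- screw_head (a point): the point on the screw's axis in the steel knurled head, at mid-height for gripping with the fingertips. The head is a round cylinder 28 mm across, 22 mm high, from 13 mm below this point to 9 mm above it; a red mark on its top shows its angle. Fully screwed in and with the lid closed, the point is 67 mm above the desk and the head's underside 7 mm above the lid's top face.
- screw_turn (a joint): angle of the screw, rad: 0 bottomed out (hard stop), grows as it is unscrewed (counter-clockwise seen from above; starts between 2.3 and 3.8, further hard stop at 5.0). It rises 2 mm a turn and turns with about 0.05 N m of friction; it stays where it is left. A quarter turn is 1.57.
- flux_jar: small amber jar, 43 mm across, 38 mm high, standing beside the jig; leave alone. Origin under its centre.
- marker: marker pen, 135 mm long, 14 mm thick, lying beside the jig; leave alone. Origin under its middle, long axis along its y.
- driver_red: red screwdriver, 159 mm long, 22 mm thick, lying in front of the jig; leave alone. Origin under its middle, long axis along its y.
- side_cutters: red-handled side cutters, 60 x 112 x 12 mm, lying beside the jig; leave alone. Origin under its middle, long axis along its y.

How it is judged:
By the outcome, as a careful person would: the job done as asked, in the order asked, and still so for the second after the job is handed in, while the arm keeps its last pose, push and grip.
It also fails if it takes over 67 s, if anything falls off the work surface, if the arm or the gripper's body presses on something with over 40 N, if the wrist force passes 120 N, or if a joint passes its speed limit or range.

## Working session

There is one attempt and no reset: what is moved stays moved. The work goes in short steps, Python scripts to look and compute and a tool call to move; the robot and the scene stay as the last step left them, time stands still between calls to the robot, and variables do not carry over. Pictures are saved under pics/ and viewed, at most 10 in all, crops included, and the job is handed in when it is done.

Besides the shell and the picture viewer there is one more tool, called after "Emit:" by a JSON object that holds its "name" and its "arguments". drive_tool: Moves the arm, as the interface text tells. Its arguments: {"type":"object","properties":{"targets":{"type":"array"},"force":{"type":"number"}},"required":["targets"]}

```bash
mkdir -p pics; cat > h.py <<'E'
import numpy as np, cv2
from workcell import r
from scipy.spatial.transform import Rotation as R
def ray(c,u,v):
    K=c["camera_matrix"];k=c["k1"]
    d=np.array([(u-K[0,2])/K[0,0],(v-K[1,2])/K[1,1]]);s=d.copy()
    for _ in range(30): s=d/(1+k*(s@s))
    Rm=cv2.Rodrigues(np.array(c["rvec"],float))[0];t=np.array(c["tvec"],float).ravel()
    o=-Rm.T@t; w=Rm.T@np.array([s[0],s[1],1]); return o,w/np.linalg.norm(w)
def onz(c,u,v,z):
    o,w=ray(c,u,v); return o+w*(z-o[2])/w[2]
def proj(c,P):
    Rm=cv2.Rodrigues(np.array(c["rvec"],float))[0];p=Rm@np.array(P,float)+np.array(c["tvec"],float).ravel()
    s=p[:2]/p[2];s=s*(1+c["k1"]*(s@s));K=c["camera_matrix"];return np.array([K[0,0]*s[0]+K[0,2],K[1,1]*s[1]+K[1,2]])
def tri(c1,p1,c2,p2):
    o1,a=ray(c1,*p1);o2,b=ray(c2,*p2)
    t=np.linalg.lstsq(np.c_[a,-b],o2-o1,rcond=None)[0]
    x,y=o1+a*t[0],o2+b*t[1];return (x+y)/2,np.linalg.norm(x-y)
E
python3 - <<'E'
from h import *
import pickle
for n in("side","top"):
    c=r.capture(n);cv2.imwrite(f"pics/{n}0.png",c["color"]);pickle.dump(c,open(n+"0.pkl","wb"));print(n,ray(c,320,240))
s=r.sense();print(s["time_s"],s["position"],s["tool_rot"],R.from_rotvec(s["tool_rot"]).as_matrix().round(3),s["grip_width"])
E
```

```text
side (array([429.58807385, 618.11696847, 564.60615838]), array([ 0.12388148, -0.86272948, -0.49025628]))
top (array([ 526.313608  , -220.30337369,  991.73562488]), array([ 0.05077259, -0.01041689, -0.99865591]))
0.1 [ 219.49134832 -557.7611984   235.88452631] [-3.08493117e+00 -5.84961983e-01  1.68402170e-04] [[ 0.931  0.366 -0.   ]
 [ 0.366 -0.931  0.002]
 [ 0.    -0.002 -1.   ]] 88.12320124056899
```

View pics/side0.png

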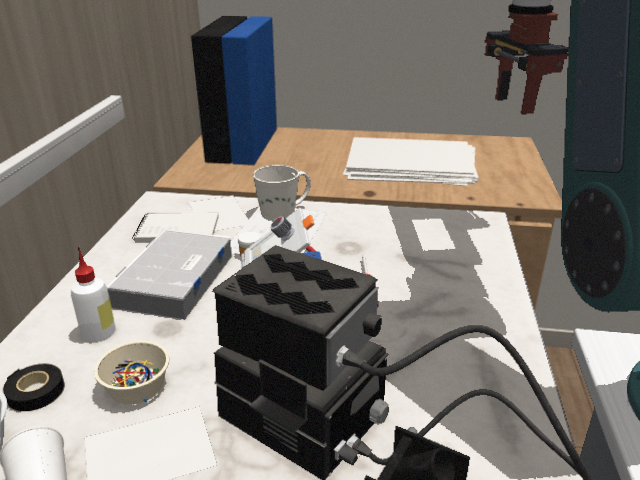

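View pics/top0.png

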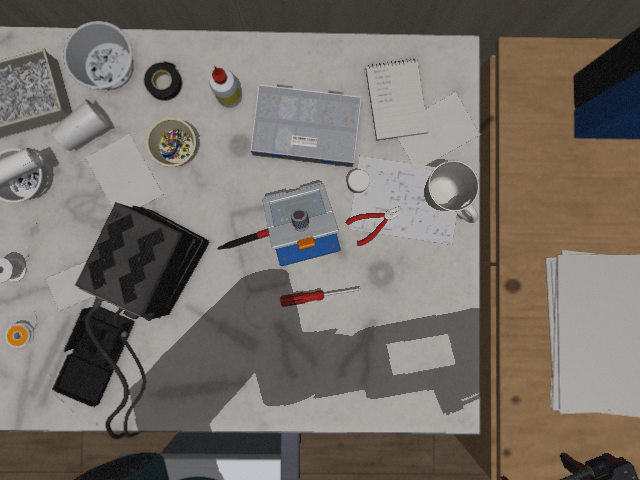

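Top view: jig at about (300,225), orange tab (306,243), screw head (300,218). In the side view, the tab is at (308,221) and the head at (281,227). I'll zoom in and measure.

```bash
python3 - <<'E'
from h import *
import pickle
T=pickle.load(open("top0.pkl","rb"));S=pickle.load(open("side0.pkl","rb"))
a=cv2.resize(T["color"][165:275,235:405],None,fx=4.6,fy=4.6,interpolation=cv2.INTER_CUBIC)[:, :400*2]
b=cv2.resize(S["color"][195:275,225:345],None,fx=5,fy=5,interpolation=cv2.INTER_CUBIC)
cv2.imwrite("pics/tc.png",a);cv2.imwrite("pics/sc.png",b)
def mask(c,lo,hi,box):
    h=cv2.cvtColor(c["color"],cv2.COLOR_BGR2HSV);m=cv2.inRange(h,lo,hi);z=np.zeros_like(m);x0,x1,y0,y1=box;z[y0:y1,x0:x1]=m[y0:y1,x0:x1];return z
ps=[]
for n,c,box in(("top",T,(280,330,230,260)),("side",S,(295,320,210,235))):
    m=mask(c,(8,150,120),(18,255,255),box);pts=cv2.findNonZero(m)
    print(n,len(pts),pts.reshape(-1,2).mean(0),cv2.minAreaRect(pts));ps.append(pts.reshape(-1,2).mean(0))
print(tri(T,ps[0],S,ps[1]))
m=mask(T,(100,120,60),(125,255,255),(255,350,225,270));pts=cv2.findNonZero(m);print("blue",cv2.minAreaRect(pts),cv2.boundingRect(pts))
E
```

```text
top 152 [305.85526316 242.64473684] ((305.79412841796875, 242.67648315429688), (8.973817825317383, 16.73495864868164), 75.96376037597656)
side 98 [307.78571429 221.64285714] ((307.9800109863281, 221.6400146484375), (9.40000057220459, 11.600000381469727), 53.13010025024414)
(array([ 566.27159206, -204.78529582,  129.05964042]), np.float64(2.058028158174888))
blue ((307.86572265625, 249.48751831054688), (17.596960067749023, 62.09608840942383), 75.3236083984375) (276, 234, 64, 32)
```

View pics/tc.png

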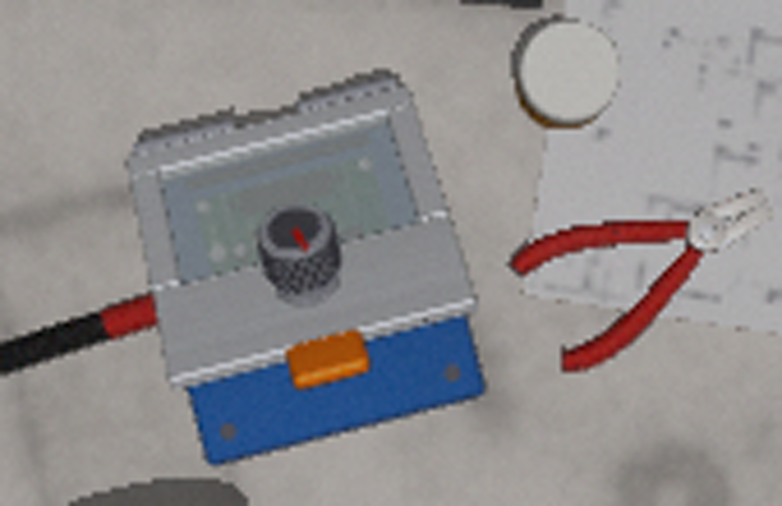

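View pics/sc.png

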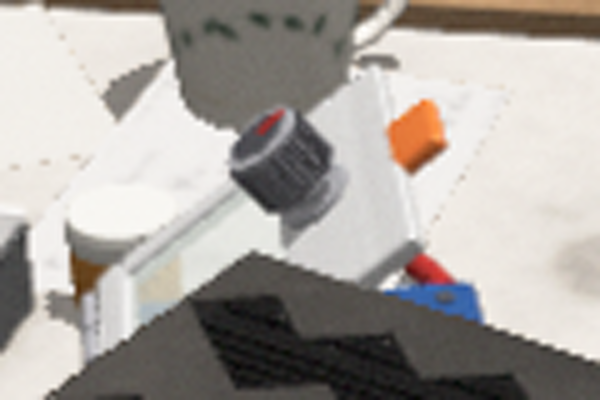

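```bash
python3 - <<'E'
from h import *
import pickle
T=pickle.load(open("top0.pkl","rb"));S=pickle.load(open("side0.pkl","rb"))
t=lambda u,v:(235+(u+.5)/4.6-.5,165+(v+.5)/4.6-.5); s=lambda u,v:(225+(u+.5)/5-.5,195+(v+.5)/5-.5)
L=onz(T,*t(206,463),39);Rr=onz(T,*t(485,394),39);print("front",L,Rr,np.linalg.norm(L-Rr))
d=(L-Rr)/np.linalg.norm(L-Rr);ex=np.array([d[1],-d[0],0]);yaw=np.arctan2(ex[1],ex[0]);O=(L+Rr)/2+ex*66.5;O[2]=0
print("yaw",yaw,"O",O)
H=O+ex*63+[0,0,41]
print("hinge",H)
for nm,a,b in(("head top",(298,231),(268,126)),("tab outer-top L",(295,377),(0,0)),("red",(300,238),(268,123))):
    if b==(0,0):continue
    P,e=tri(T,t(*a),S,s(*b));v=P-H;print(nm,P,e,"along",-v@ex,"up",v[2],"lat",v@d,"ang",np.arctan2(v[2],-v@ex))
P=np.array([566.3,-204.8,129]);v=P-H;print("tab",-v@ex,v[2],v@d,np.arctan2(v[2],-v@ex))
# tab for angle hypotheses
for a in(.6,.65,.7,.75):
    p=H-ex*(139*np.cos(a)-6*np.sin(a))+np.array([0,0,139*np.sin(a)+6*np.cos(a)])
    q=H-ex*(100*np.cos(a)-38*np.sin(a))+np.array([0,0,100*np.sin(a)+38*np.cos(a)])
    tt=proj(T,p);ss=proj(S,p);t2=proj(T,q);s2=proj(S,q)
    print(a,"tab",(tt-[235,165])*4.6,(ss-[225,195])*5,"headtop~",(t2-[235,165])*4.6,(s2-[225,195])*5)
E
```

```text
front [ 525.53900868 -153.64221974   39.        ] [ 555.69058391 -268.75659783   39.        ] 118.99763666770734
yaw 0.2561722867309863 O [ 604.94469694 -194.34966446    0.        ]
hinge [ 665.88881333 -178.38674878   41.        ]
head top [ 612.71626615 -193.21603899  135.09593598] 0.04974547229225607 along 55.194803391398125 up 94.095935984347 lat -0.872525419600306 ang 1.0403028445715836
red [ 611.39763722 -193.79000835  135.8453219 ] 2.8119785242736888 along 56.61583354349421 up 94.84532189520985 lat -1.0936507070527952 ang 1.0326386710248148
tab 103.03150370200183 88.0 -0.3175305894350515 0.7068739634471176
0.6 tab [330.2805405  376.47777836] [443.21891689 145.15585552] headtop~ [298.16737652 246.49356158] [285.52752469 141.80478844]
0.65 tab [327.31119664 364.79482574] [429.62259546 130.73742902] headtop~ [295.09740148 234.23709911] [271.10254108 134.35890792]
0.7 tab [324.14436086 352.30019347] [415.10575522 116.89244444] headtop~ [291.9367023  221.59869241] [256.19877546 127.54523848]
0.75 tab [320.78715586 339.02143132] [399.69994264 103.66508618] headtop~ [288.69499875 208.61704813] [240.85557847 121.38668795]
```

Measured: lid about 0.68 rad, jig yaw 0.256 and front edge 119 mm (nominal 120), so this is consistent. Next I go above the tab.

Emit:
{"name": "drive_tool", "arguments": {"targets": [[[0.56, -0.25, 0], 0, 0], [[0.56, -0.25, 0], 0, 0], [[0.56, -0.25, 0], 0, 0], [[0.56, -0.25, 0], 0, 0], [[0.56, -0.25, 0], 0, 0], [[0.56, -0.25, 0], 0, 0], [[0.56, -0.25, 0], 0, 0], [[0.56, -0.25, 0], 0, 0]], "force": 20}}

```text
time_s: 0.9
position: [392.0, -382.0, 236.3]
tool_rot: [-3.086, -0.585, 0.001]
contact_force: [-0.6, -0.0, -0.8]
grip_width: 27.4
grip_force: 0.0
```

Emit:
{"name": "drive_tool", "arguments": {"targets": [[[0.56, -0.25, 0], 0, 0], [[0.56, -0.25, 0], 0, 0], [[0.56, -0.25, 0], 0, 0], [[0.56, -0.25, 0], 0, 0], [[0.56, -0.25, 0], 0, 0], [[0.56, -0.25, 0], 0, 0], [[0.56, -0.25, 0], 0, 0], [[0.56, -0.25, 0], 0, 0]]}}

```text
time_s: 1.7
position: [563.8, -207.0, 236.2]
tool_rot: [-3.086, -0.585, 0.001]
contact_force: [-0.4, -0.1, -0.4]
grip_width: 0.5
grip_force: 0.0
```

Emit:
{"name": "drive_tool", "arguments": {"targets": [[[0, 0, 0], -1, 0], [[0, 0, 0], -1, 0], [[0, 0, 0], -1, 0], [[0, 0, 0], -1, 0], [[0, 0, 0], -1, 0], [[0, 0, 0], -1, 0], [[0, 0, 0], -1, 0], [[0, 0, 0], -1, 0]]}}

```text
time_s: 2.5
position: [563.0, -208.0, 236.1]
tool_rot: [-2.3, -2.138, 0.0]
contact_force: [-0.8, -0.7, -1.0]
grip_width: 0.3
grip_force: 0.0
```

Emit:
{"name": "drive_tool", "arguments": {"targets": [[[0, 0, 0], -1, 0], [[0, 0, 0], -1, 0], [[0, 0, 0], -1, 0], [[0, 0, 0], -1, 0], [[0, 0, 0], -1, 0], [[0, 0, 0], -1, 0], [[0, 0, 0], -1, 0], [[0, 0, 0], -1, 0]]}}

```text
time_s: 3.3
position: [563.0, -208.0, 236.2]
tool_rot: [-0.818, -3.032, -0.0]
contact_force: [-0.3, 0.8, 0.3]
grip_width: 0.2
grip_force: 0.0
```

Emit:
{"name": "drive_tool", "arguments": {"targets": [[[0, 0, 0], -1, 0], [[0, 0, 0], -1, 0], [[0, 0, 0], -1, 0], [[0, 0, 0], -1, 0], [[0, 0, 0], -1, 0], [[0, 0, 0], -0.6, 0], [[0, 0, 0], 0, 0]]}}

```text
time_s: 4.0
position: [563.0, -208.0, 236.2]
tool_rot: [0.391, -3.116, -0.001]
contact_force: [0.2, 0.4, -0.2]
grip_width: 0.3
grip_force: 0.0
```

```bash
cat >> h.py <<'E'
H=np.array([665.89,-178.39,41.]);YAW=.2562
ex=np.array([np.cos(YAW),np.sin(YAW),0]);ey=np.array([-ex[1],ex[0],0])
def st():
    s=r.sense();p=np.array(s["position"]);M=R.from_rotvec(s["tool_rot"]).as_matrix()
    print("t",s["time_s"],"p",p.round(2),"yawx",np.arctan2(M[1,0],M[0,0]).round(4),"q1,q6",s["q"][0],s["q"][5],"F",np.round(s["contact_force"],2),"Mz",np.round(s["moment"],3),"w",round(s["grip_width"],2),"g",round(s["grip_force"],1))
    print("along",(-(p-H)@ex).round(2),"lat",((p-H)@ey).round(2))
    return s,p,M
E
python3 - <<'E'
from h import *
s,p,M=st()
for a in(.62,.68,.74):
    tgt=H-ex*(139*np.cos(a)-6*np.sin(a)); tgt[2]=41+147*np.sin(a)+6*np.cos(a)+14
    print(a,(M.T@(tgt-p))/50)
c=r.capture("wrist");cv2.imwrite("pics/w1.png",c["color"])
E
```

```text
t 4.0 p [ 563.02 -208.04  236.21] yawx -2.8918 q1,q6 -0.4690588426705196 -2.289653567976423 F [ 0.2   0.36 -0.22] Mz [ 0.097 -0.144  0.032] w 0.35 g 0.0
along 107.02 lat -2.62
0.62 [0.05148189 0.05072853 1.81846091]
0.68 [-0.0550858   0.05151312  1.68233873]
0.74 [-0.16916607  0.05234097  1.55320052]
```

View pics/w1.png

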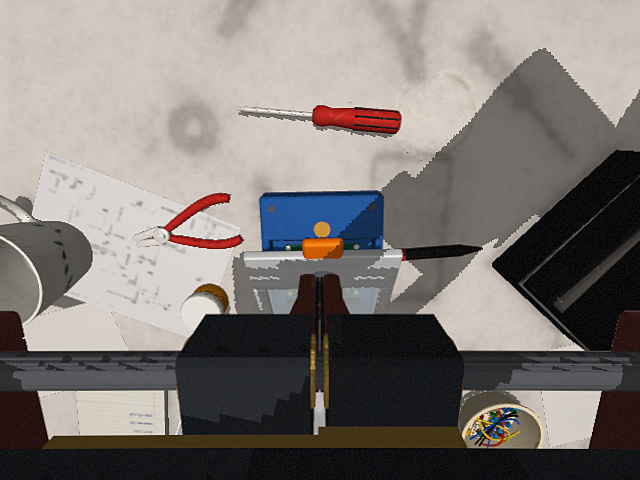

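Wrist view: tab at (323,248), centred on the fingers and square to the jig. Now I descend and creep to contact.

Emit:
{"name": "drive_tool", "arguments": {"targets": [[[-0.05, 0.05, 0.3], 0, 0], [[0, 0, 0.4], 0, 0], [[0, 0, 0.4], 0, 0], [[0, 0, 0.3], 0, 0], [[0, 0, 0.1], 0, 0], [[0, 0, 0], 0, 0]]}}

```text
time_s: 4.65
position: [564.6, -204.9, 160.9]
tool_rot: [0.388, -3.116, -0.002]
contact_force: [-0.1, -0.9, 0.6]
grip_width: 0.3
grip_force: 0.0
```

Emit:
{"name": "drive_tool", "arguments": {"targets": [[[0, 0, 0.04], 0, 0], [[0, 0, 0.04], 0, 0], [[0, 0, 0.04], 0, 0], [[0, 0, 0.04], 0, 0]]}}

```text
time_s: 5.05
position: [565.3, -205.3, 153.9]
tool_rot: [-0.39, 3.117, -0.0]
contact_force: [0.2, -0.3, 0.5]
grip_width: 0.6
grip_force: 0.0
```

Emit:
{"name": "drive_tool", "arguments": {"targets": [[[0, 0, 0.04], 0, 0], [[0, 0, 0.04], 0, 0], [[0, 0, 0.04], 0, 0]]}}

```text
time_s: 5.35
position: [564.7, -205.3, 147.7]
tool_rot: [0.39, -3.116, 0.0]
contact_force: [-2.3, -0.8, 2.8]
grip_width: 0.3
grip_force: 1.6
```

Emit:
{"name": "drive_tool", "arguments": {"targets": [[[0.035, 0, 0.042], 0, 0], [[0.035, 0, 0.042], 0, 0], [[0.035, 0, 0.042], 0, 0], [[0.035, 0, 0.042], 0, 0], [[0.035, 0, 0.042], 0, 0], [[0.035, 0, 0.042], 0, 0], [[0.035, 0, 0.042], 0, 0], [[0.035, 0, 0.042], 0, 0]]}}

```text
time_s: 6.15
position: [551.5, -208.6, 130.6]
tool_rot: [-0.39, 3.117, 0.0]
contact_force: [0.1, -1.1, 1.3]
grip_width: 0.4
grip_force: 0.4
```

```bash
python3 - <<'E'
from h import *
import pickle
s,p,M=st()
T=r.capture("top");S=r.capture("side")
a=cv2.resize(T["color"][165:275,235:355],None,fx=4,fy=4);b=cv2.resize(S["color"][165:275,245:345],None,fx=4,fy=4)
cv2.imwrite("pics/mid.png",np.hstack([a[:440,:400],b[:440]]))
E
```

```text
t 6.15 p [ 551.54 -208.57  130.64] yawx -2.8925 q1,q6 -0.47881283309053624 -2.298893903745193 F [ 0.13 -1.05  1.27] Mz [ 0.074 -0.244  0.017] w 0.41 g 0.4
along 118.26 lat -0.21
```

View pics/mid.png

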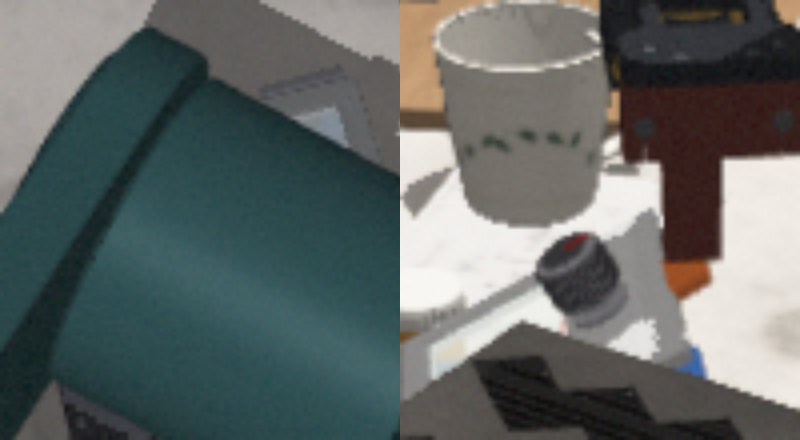

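Side crop (right): the fingertip sits on the orange tab, with its lower edge at about (690,260), and the lid is following. I'll continue along the arc.

Emit:
{"name": "drive_tool", "arguments": {"targets": [[[0.025, 0, 0.05], 0, 0], [[0.025, 0, 0.05], 0, 0], [[0.025, 0, 0.05], 0, 0], [[0.025, 0, 0.05], 0, 0], [[0.025, 0, 0.05], 0, 0], [[0.025, 0, 0.05], 0, 0], [[0.02, 0, 0.05], 0, 0], [[0.02, 0, 0.05], 0, 0]]}}

```text
time_s: 7.05
position: [542.3, -211.0, 110.6]
tool_rot: [0.39, -3.117, -0.0]
contact_force: [-0.4, -0.8, 1.9]
grip_width: 0.6
grip_force: 0.7
```

Emit:
{"name": "drive_tool", "arguments": {"targets": [[[0.02, 0, 0.05], 0, 0], [[0.02, 0, 0.05], 0, 0], [[0.015, 0, 0.05], 0, 0], [[0.015, 0, 0.05], 0, 0], [[0.015, 0, 0.05], 0, 0], [[0.015, 0, 0.05], 0, 0], [[0.015, 0, 0.05], 0, 0], [[0.015, 0, 0.05], 0, 0]]}}

```text
time_s: 7.85
position: [536.1, -212.6, 90.7]
tool_rot: [-0.39, 3.117, 0.0]
contact_force: [-0.6, -1.2, 1.3]
grip_width: 0.5
grip_force: 0.5
```

Emit:
{"name": "drive_tool", "arguments": {"targets": [[[0.01, 0, 0.04], 0, 0], [[0.01, 0, 0.04], 0, 0], [[0.01, 0, 0.04], 0, 0], [[0.005, 0, 0.04], 0, 0], [[0.005, 0, 0.04], 0, 0], [[0.005, 0, 0.04], 0, 0], [[0.005, 0, 0.04], 0, 0], [[0.005, 0, 0.04], 0, 0]]}}

```text
time_s: 8.65
position: [533.3, -213.2, 74.7]
tool_rot: [0.39, -3.117, -0.0]
contact_force: [-0.1, -0.4, 0.8]
grip_width: 0.3
grip_force: 0.4
```

Emit:
{"name": "drive_tool", "arguments": {"targets": [[[0, 0, 0.03], 0, 0], [[0, 0, 0.03], 0, 0], [[0, 0, 0.03], 0, 0], [[0, 0, 0.03], 0, 0]]}}

```text
time_s: 9.05
position: [533.3, -213.1, 68.7]
tool_rot: [0.39, -3.117, -0.0]
contact_force: [-0.9, -0.7, -0.2]
grip_width: 0.7
grip_force: 0.4
```

Emit:
{"name": "drive_tool", "arguments": {"targets": [[[0, 0, 0.02], 0, 0], [[0, 0, 0.02], 0, 0], [[0, 0, 0.02], 0, 0], [[0, 0, 0.02], 0, 0], [[0, 0, 0.02], 0, 0], [[0, 0, 0.02], 0, 0]]}}

```text
time_s: 9.65
position: [533.4, -213.2, 62.8]
tool_rot: [-0.39, 3.117, 0.0]
contact_force: [-0.4, 0.1, 0.3]
grip_width: 0.5
grip_force: 0.4
```

Emit:
{"name": "drive_tool", "arguments": {"targets": [[[0, 0, 0.01], 0, 0], [[0, 0, 0.01], 0, 0], [[0, 0, 0.01], 0, 0]]}}

```text
time_s: 9.95
position: [533.4, -213.2, 61.3]
tool_rot: [-0.39, 3.117, 0.0]
contact_force: [-1.3, -0.2, 2.6]
grip_width: 0.1
grip_force: 1.8
```

Emit:
{"name": "drive_tool", "arguments": {"targets": [[[0, 0, 0.01], 0, 0], [[0, 0, 0.01], 0, 0], [[0, 0, 0.01], 0, 0]]}}

```text
time_s: 10.25
position: [533.4, -213.3, 61.0]
tool_rot: [-0.39, 3.117, -0.0]
contact_force: [-4.8, 1.5, 16.0]
grip_width: 0.2
grip_force: 8.2
```

The lid bottomed at TCP z 61.0, which is the closed height, with 16 N. I'll lift and look at the screw from the wrist.

Emit:
{"name": "drive_tool", "arguments": {"targets": [[[0, 0, -0.03], 0, 0], [[0, 0, -0.3], 0, 0], [[0, 0, -0.6], 0, 0.6], [[0, 0, -0.6], 0, 0.6], [[0.5, 0, -0.4], 0, 0.6], [[0.5, 0, 0], 0, 0.6], [[0, 0, 0], 0, 0.6]]}}

```text
time_s: 10.95
position: [482.8, -225.6, 156.8]
tool_rot: [0.388, -3.117, -0.0]
contact_force: [0.5, 1.4, 0.3]
grip_width: 37.0
grip_force: 0.0
```

```bash
python3 - <<'E'
from h import *
import pickle
s,p,M=st()
W=r.capture("wrist");S=r.capture("side")
pickle.dump(W,open("w2.pkl","wb"));pickle.dump(S,open("s2.pkl","wb"))
P=H-ex*100;print("expected head top px",proj(W,[P[0],P[1],77]),proj(S,[P[0],P[1],77]),"tab",proj(W,[*(H-ex*139)[:2],47]),ray(W,320,240))
u,v=proj(S,[P[0],P[1],70]).astype(int)
b=cv2.resize(S["color"][v-40:v+40,u-40:u+40],None,fx=4,fy=4,interpolation=cv2.INTER_CUBIC)
w=cv2.resize(W["color"],(640,480));w[:160,:160]=cv2.resize(b,(160,160))
cv2.imwrite("pics/w2.png",w)
E
```

```text
t 10.95 p [ 482.75 -225.59  156.81] yawx -2.8936 q1,q6 -0.566548625640817 -2.3850896820614955 F [0.54 1.36 0.26] Mz [ 0.07  -0.117 -0.024] w 36.96 g 0.0
along 189.12 lat 0.74
expected head top px [319.58419145 373.53304314] [306.9842512  250.09098054] tab [319.13548546 305.54711485] (array([ 413.39839886, -243.47881355,  304.97539733]), array([ 0.25128504,  0.06601901, -0.96565901]))
```

View pics/w2.png

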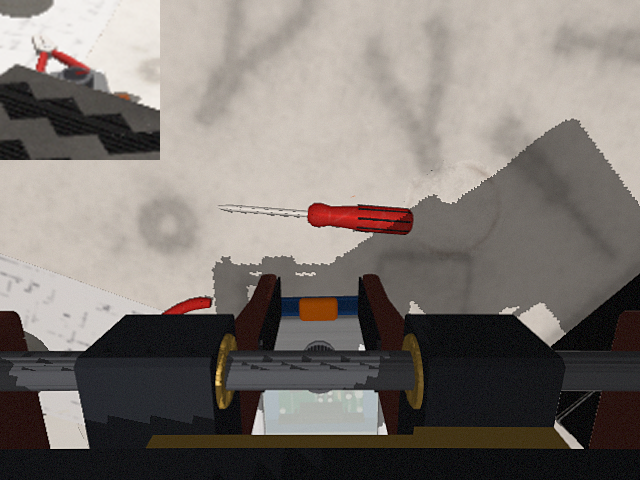

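```bash
python3 - <<'E'
from h import *
import pickle
W=pickle.load(open("w2.pkl","rb"));h=cv2.cvtColor(W["color"],cv2.COLOR_BGR2HSV)
m=cv2.inRange(h,(8,150,90),(20,255,255));m[:,:280]=0;m[:,360:]=0;m[:280]=0;m[340:]=0
print("orange",cv2.boundingRect(cv2.findNonZero(m)))
for a,z in((147,39),(147,47),(127,47)):
  for l in(-15,15): print(a,z,l,proj(W,[*(H-ex*a+ey*l)[:2],z]))
m=cv2.inRange(h,(100,120,30),(125,255,255));m[:,:270]=0;m[:,370:]=0;m[:280]=0;m[330:]=0
print("blue",cv2.boundingRect(cv2.findNonZero(m)),proj(W,[*(H-ex*129.5+ey*60)[:2],0]),proj(W,[*(H-ex*129.5-ey*60)[:2],39]))
P=H-ex*100
for rr in(14,-14): print("head near/far top",rr,proj(W,[*(P-ex*rr)[:2],77.5]),"bottom",proj(W,[*(P-ex*rr)[:2],55]))
print("head L/R",proj(W,[*(P-ex*6+ey*12.6)[:2],77.5]),proj(W,[*(P-ex*6-ey*12.6)[:2],77.5]))
cv2.imwrite("pics/w2c.png",cv2.resize(W["color"][280:385,260:380],None,fx=5,fy=5,interpolation=cv2.INTER_CUBIC))
E
```

```text
orange (299, 298, 38, 23)
147 39 -15 [299.98609466 291.93783231]
147 39 15 [338.12100505 291.64404543]
147 47 -15 [299.45467132 296.09331335]
147 47 15 [338.64730681 295.79230905]
127 47 -15 [300.02540474 319.84268562]
127 47 15 [338.50527022 319.55245886]
blue (281, 296, 77, 20) [385.74366901 292.13869144] [244.15363148 312.73073877]
head near/far top 14 [319.42712155 356.71949703] bottom [319.40537663 340.01122283]
head near/far top -14 [319.73863945 390.74425434] bottom [319.69373012 371.85707251]
head L/R [337.18203089 366.50396787] [301.85732551 366.76085761]
```

View pics/w2c.png

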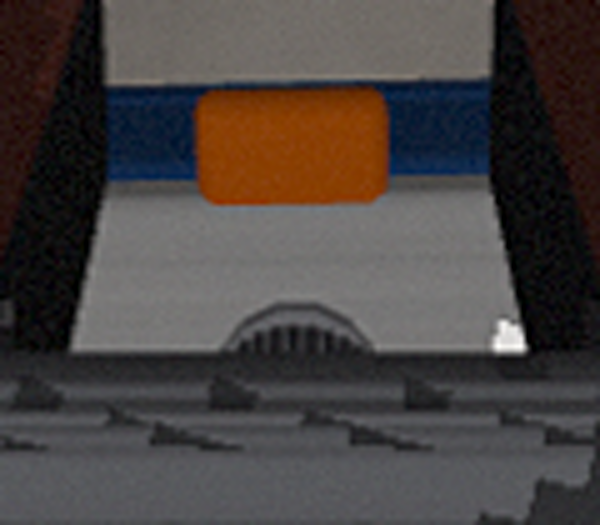

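Wrist crop: the tab and the near edge of the head (320,340) match the predictions to about 1 px, so the lid is shut. Next I go over the head and down.

Emit:
{"name": "drive_tool", "arguments": {"targets": [[[-0.6, -0.015, 0], 0, 0.6], [[-0.6, 0, 0], 0, 0.6], [[-0.59, 0, 0], 0, 0.6], [[0, 0, 0.5], 0, 0.6], [[0, 0, 0.5], 0, 0.6], [[0, 0, 0.4], 0, 0.6], [[0, 0, 0.2], 0, 0.6], [[0, 0, 0], 0, 0.6]]}}

```text
time_s: 11.85
position: [571.5, -203.4, 74.4]
tool_rot: [0.391, -3.115, -0.003]
contact_force: [-0.2, 0.2, 0.8]
grip_width: 52.4
grip_force: 0.0
```

Emit:
{"name": "drive_tool", "arguments": {"targets": [[[0, 0, 0.1], 0, 0.6], [[0, 0, 0.1], 0, 0.6], [[0, 0, 0], 0, 0.6]]}}

```text
time_s: 12.15
position: [572.0, -204.3, 66.4]
tool_rot: [-0.39, 3.117, -0.0]
contact_force: [0.6, 0.4, -0.1]
grip_width: 52.7
grip_force: 0.0
```

Emit:
{"name": "drive_tool", "arguments": {"targets": [[[0, 0, 0], 0, 0.3], [[0, 0, 0], 0, 0.2], [[0, 0, 0], 0, 0.2], [[0, 0, 0], 0, 0.2], [[0, 0, 0], 0, 0.2]], "force": 8}}

```text
time_s: 12.65
position: [571.7, -203.4, 66.6]
tool_rot: [0.39, -3.117, -0.002]
contact_force: [0.0, 4.4, 3.2]
grip_width: 27.7
grip_force: 8.0
```

```bash
python3 - <<'E'
from h import *
st()
E
```

```text
t 12.65 p [ 571.71 -203.41   66.6 ] yawx -2.8928 q1,q6 -0.45626010659948024 -2.2766880019521976 F [0.04 4.41 3.2 ] Mz [ 0.843 -0.053 -0.077] w 27.69 g 8.0
along 97.45 lat -0.34
```

Emit:
{"name": "drive_tool", "arguments": {"targets": [[[0, 0, 0], 0, 0.45], [[0, 0, 0], 0, 0.45], [[0.04, 0.02, 0], 0, 0.45], [[0, 0, 0], 0, 0.45], [[0, 0, 0], 0, 0.2], [[0, 0, 0], 0, 0.2], [[0, 0, 0], 0, 0.2], [[0, 0, 0], 0, 0.2]], "force": 10}}

```text
time_s: 13.45
position: [569.6, -203.8, 66.3]
tool_rot: [0.39, -3.117, -0.0]
contact_force: [-0.0, -0.1, 0.3]
grip_width: 27.4
grip_force: 10.0
```

```bash
python3 - <<'E'
from h import *
st()
E
```

```text
t 13.45 p [ 569.63 -203.76   66.32] yawx -2.8924 q1,q6 -0.45765735587188816 -2.2776164290099445 F [-0.   -0.15  0.34] Mz [ 0.017 -0.094 -0.045] w 27.4 g 10.0
along 99.55 lat -0.14
```

Centred, with no side force. Raising the grip and starting to screw in.

Emit:
{"name": "drive_tool", "arguments": {"targets": [[[0, 0, 0], 0, 0.2], [[0, 0, 0], 0, 0.2], [[0, 0, 0.001], 0.5, 0.2], [[0, 0, 0.001], 1, 0.2], [[0, 0, 0.001], 1, 0.2], [[0, 0, 0.001], 1, 0.2], [[0, 0, 0.001], 1, 0.2], [[0, 0, 0.001], 1, 0.2]], "force": 20}}

```text
time_s: 14.25
position: [569.9, -201.8, 66.0]
tool_rot: [-0.815, -3.033, -0.005]
contact_force: [2.1, 8.1, 1.2]
grip_width: 27.4
grip_force: 20.0
```

Emit:
{"name": "drive_tool", "arguments": {"targets": [[[0, 0, 0.001], 1, 0.2], [[0, 0, 0.001], 1, 0.2], [[0, 0, 0.001], 1, 0.2], [[0, 0, 0.001], 1, 0.2], [[0, 0, 0.001], 1, 0.2], [[0, 0, 0.001], 0.5, 0.2], [[0, 0, 0], 0, 0.2]]}}

```text
time_s: 14.95
position: [571.5, -200.6, 65.9]
tool_rot: [-1.889, -2.51, -0.009]
contact_force: [7.0, 12.2, -0.6]
grip_width: 27.5
grip_force: 20.0
```

```bash
python3 - <<'E'
from h import *
st()
E
```

```text
t 14.95 p [ 571.55 -200.64   65.88] yawx 1.8514 q1,q6 -0.45493159899909164 -0.7397076476167652 F [ 6.98 12.21 -0.59] Mz [ 2.006 -1.181 -0.016] w 27.51 g 20.0
along 96.9 lat 2.39
```

The grip is off-centre by about 2.6 mm along tool x, shown by the measured shift. I'll release, recentre and regrip.

Emit:
{"name": "drive_tool", "arguments": {"targets": [[[0, 0, 0], 0, 0.45], [[0, 0, 0], 0, 0.45], [[0, 0.054, 0], 0, 0.45], [[0, 0, 0], 0, 0.45], [[0, 0, 0], 0, 0.2], [[0, 0, 0], 0, 0.2], [[0, 0, 0], 0, 0.2], [[0, 0, 0], 0, 0.2]], "force": 20}}

```text
time_s: 15.75
position: [572.5, -203.1, 65.8]
tool_rot: [1.885, 2.513, 0.0]
contact_force: [0.7, 1.2, -0.8]
grip_width: 27.5
grip_force: 20.0
```

```bash
python3 - <<'E'
from h import *
st()
E
```

```text
t 15.75 p [ 572.48 -203.05   65.78] yawx 1.8547 q1,q6 -0.4546459702163632 -0.7387489676787827 F [ 0.66  1.19 -0.79] Mz [ 0.062 -0.305 -0.013] w 27.54 g 20.0
along 96.61 lat -0.19
```

Emit:
{"name": "drive_tool", "arguments": {"targets": [[[0, 0, 0.001], 1, 0.2], [[0, 0, 0.001], 1, 0.2], [[0, 0, 0.001], 1, 0.2], [[0, 0, 0.001], 1, 0.2], [[0, 0, 0.001], 0.5, 0.2], [[0, 0, 0], 0, 0.2]]}}

```text
time_s: 16.35
position: [572.4, -203.1, 65.5]
tool_rot: [2.57, 1.807, 0.0]
contact_force: [0.7, -0.3, -0.1]
grip_width: 27.4
grip_force: 20.0
```

```bash
python3 - <<'E'
from h import *
st()
E
```

```text
t 16.35 p [ 572.44 -203.07   65.55] yawx 1.2259 q1,q6 -0.45465082651115046 -0.10984929035368239 F [ 0.71 -0.3  -0.06] Mz [ 0.034 -0.211 -0.044] w 27.4 g 20.0
along 96.65 lat -0.19
```

Emit:
{"name": "drive_tool", "arguments": {"targets": [[[0, 0, 0], 0.5, 0.2], [[0, 0, 0.001], 0.5, 0.2], [[0, 0, 0], 0.5, 0.2], [[0, 0, 0.001], 0.5, 0.2]]}}

```text
time_s: 16.75
position: [572.4, -203.0, 65.5]
tool_rot: [2.796, 1.432, 0.0]
contact_force: [1.7, -0.1, -0.1]
grip_width: 27.5
grip_force: 20.0
```

```bash
python3 - <<'E'
from h import *
st()
E
```

```text
t 16.75 p [ 572.44 -203.05   65.46] yawx 0.9469 q1,q6 -0.45460849601602893 0.16924596852096693 F [ 1.72 -0.08 -0.1 ] Mz [ 0.022 -0.142  0.07 ] w 27.52 g 20.0
along 96.65 lat -0.17
```

Emit:
{"name": "drive_tool", "arguments": {"targets": [[[0, 0, 0], 0.5, 0.2], [[0, 0, 0.001], 0.5, 0.2], [[0, 0, 0], 0.5, 0.2], [[0, 0, 0.001], 0.5, 0.2]]}}

```text
time_s: 17.15
position: [572.5, -203.1, 65.4]
tool_rot: [2.968, 1.029, 0.001]
contact_force: [0.2, 0.1, -0.7]
grip_width: 27.7
grip_force: 20.0
```

```bash
python3 - <<'E'
from h import *
st()
E
```

```text
t 17.15 p [ 572.46 -203.06   65.41] yawx 0.6676 q1,q6 -0.4546217045545289 0.4485115155748749 F [ 0.23  0.06 -0.68] Mz [ 0.119 -0.222 -0.014] w 27.71 g 20.0
along 96.63 lat -0.19
```

Emit:
{"name": "drive_tool", "arguments": {"targets": [[[0, 0, 0], 0.5, 0.2], [[0, 0, 0.001], 0.5, 0.2], [[0, 0, 0], 0.5, 0.2], [[0, 0, 0.001], 0.5, 0.2]]}}

```text
time_s: 17.55
position: [572.5, -203.0, 65.3]
tool_rot: [3.082, 0.606, 0.001]
contact_force: [1.5, -0.6, 0.6]
grip_width: 27.6
grip_force: 20.0
```

```bash
python3 - <<'E'
from h import *
st()
E
```

```text
t 17.55 p [ 572.45 -203.03   65.29] yawx 0.3883 q1,q6 -0.45458940675153753 0.7277708711683973 F [ 1.53 -0.57  0.61] Mz [ 0.048 -0.212  0.05 ] w 27.56 g 20.0
along 96.63 lat -0.16
```

Emit:
{"name": "drive_tool", "arguments": {"targets": [[[0, 0, 0], 0.5, 0.2], [[0, 0, 0.001], 0.5, 0.2], [[0, 0, 0], 0.5, 0.2], [[0, 0, 0.001], 0.5, 0.2]]}}

```text
time_s: 17.95
position: [572.4, -203.0, 65.2]
tool_rot: [3.137, 0.171, 0.001]
contact_force: [2.4, -0.2, 1.1]
grip_width: 27.7
grip_force: 20.0
```

```bash
python3 - <<'E'
from h import *
s=st()[0];print(s["joint_efforts"][5])
E
```

```text
t 17.95 p [ 572.44 -203.02   65.2 ] yawx 0.1091 q1,q6 -0.4545905722949589 1.0070056329648285 F [ 2.45 -0.17  1.08] Mz [ 0.134 -0.229 -0.012] w 27.69 g 20.0
along 96.64 lat -0.14
-0.8735602721571922
```

Emit:
{"name": "drive_tool", "arguments": {"targets": [[[0, 0, 0], 0.5, 0.2], [[0, 0, 0.001], 0.5, 0.2], [[0, 0, 0], 0.5, 0.2], [[0, 0, 0.001], 0.5, 0.2]]}}

```text
time_s: 18.35
position: [571.7, -202.9, 65.1]
tool_rot: [3.13, -0.265, -0.002]
contact_force: [0.3, 1.5, 2.8]
grip_width: 27.4
grip_force: 20.0
```

```bash
python3 - <<'E'
from h import *
s=st()[0];print(s["joint_efforts"][5])
E
```

```text
t 18.35 p [ 571.74 -202.9    65.14] yawx -0.1692 q1,q6 -0.45457585155357944 1.2857655899240217 F [0.27 1.51 2.83] Mz [0.182 0.016 0.412] w 27.44 g 20.0
along 97.29 lat 0.15
-0.5766231939196587
```

Torque jumped to 0.41 N m, so the hard stop is reached. I'll release, regrip without windup, and confirm with a small 4° turn.

Emit:
{"name": "drive_tool", "arguments": {"targets": [[[0, 0, 0], 0, 0.4], [[0, 0, 0], 0, 0.4], [[0, 0, 0], 0, 0.2], [[0, 0, 0], 0, 0.2], [[0, 0, 0], 0, 0.2], [[0, 0, 0], 0, 0.2]]}}

```text
time_s: 18.95
position: [572.2, -203.0, 64.9]
tool_rot: [-3.13, 0.266, 0.0]
contact_force: [-0.7, -0.8, 0.0]
grip_width: 27.7
grip_force: 20.0
```

```bash
python3 - <<'E'
from h import *
st()
E
```

```text
t 18.95 p [ 572.15 -202.98   64.94] yawx -0.1693 q1,q6 -0.45463855487898464 1.285435130744573 F [-0.73 -0.78  0.02] Mz [ 0.032  0.063 -0.006] w 27.67 g 20.0
along 96.91 lat -0.03
```

Emit:
{"name": "drive_tool", "arguments": {"targets": [[[0, 0, 0], 0.25, 0.2], [[0, 0, 0], 0.25, 0.2], [[0, 0, 0], 0, 0.2]]}}

```text
time_s: 19.25
position: [572.2, -202.9, 64.9]
tool_rot: [3.119, -0.374, -0.001]
contact_force: [-1.2, 0.1, 0.1]
grip_width: 27.3
grip_force: 20.0
```

```bash
python3 - <<'E'
from h import *
st()
E
```

```text
t 19.25 p [ 572.16 -202.95   64.95] yawx -0.2389 q1,q6 -0.4545078235567003 1.35529145436517 F [-1.21  0.07  0.07] Mz [0.062 0.085 0.312] w 27.32 g 20.0
along 96.89 lat -0.0
```

Stop confirmed: 0.31 N m within 4°. Release and regrip, then back off 90°.

Emit:
{"name": "drive_tool", "arguments": {"targets": [[[0, 0, 0], 0, 0.4], [[0, 0, 0], 0, 0.4], [[0, 0, 0], 0, 0.2], [[0, 0, 0], 0, 0.2], [[0, 0, 0], 0, 0.2], [[0, 0, 0], 0, 0.2], [[0, 0, 0], 0, 0.2]], "force": 25}}

```text
time_s: 19.95
position: [572.3, -203.0, 65.0]
tool_rot: [-3.119, 0.375, -0.0]
contact_force: [0.5, -0.1, 0.5]
grip_width: 27.2
grip_force: 25.0
```

```bash
python3 - <<'E'
from h import *
st()
E
```

```text
t 19.95 p [ 572.29 -202.99   65.02] yawx -0.2395 q1,q6 -0.4546253572141618 1.3556314735319808 F [ 0.47 -0.09  0.51] Mz [ 0.074 -0.018  0.048] w 27.19 g 25.0
along 96.78 lat -0.08
```

Emit:
{"name": "drive_tool", "arguments": {"targets": [[[0, 0, -0.001], -0.75, 0.2], [[0, 0, -0.001], -0.75, 0.2], [[0, 0, -0.001], -0.75, 0.2], [[0, 0, -0.001], -0.75, 0.2], [[0, 0, -0.001], -0.75, 0.2], [[0, 0, 0], -0.75, 0.2], [[0, 0, 0], -0.75, 0.2], [[0, 0, 0], -0.75, 0.2]]}}

```text
time_s: 20.75
position: [572.3, -203.2, 65.3]
tool_rot: [3.0, 0.932, 0.0]
contact_force: [-0.2, 0.2, 0.1]
grip_width: 27.7
grip_force: 25.0
```

Emit:
{"name": "drive_tool", "arguments": {"targets": [[[0, 0, -0.001], -0.75, 0.2], [[0, 0, -0.001], -0.75, 0.2], [[0, 0, -0.001], -0.75, 0.2], [[0, 0, -0.001], -0.75, 0.2], [[0, 0, -0.001], -0.75, 0.2], [[0, 0, 0], -0.75, 0.2], [[0, 0, 0], -0.8, 0.2], [[0, 0, 0], 0, 0.2]]}}

```text
time_s: 21.55
position: [572.5, -203.2, 65.6]
tool_rot: [2.463, 1.95, 0.0]
contact_force: [1.0, -0.9, -0.6]
grip_width: 27.5
grip_force: 25.0
```

```bash
python3 - <<'E'
from h import *
st()
W=r.capture("wrist")
P=H-ex*97
m=cv2.inRange(cv2.cvtColor(W["color"],cv2.COLOR_BGR2HSV),(8,150,60),(20,255,255));print(proj(W,[*(H-ex*137)[:2],47]),cv2.boundingRect(cv2.findNonZero(m)))
cv2.imwrite("pics/end.png",W["color"])
E
```

```text
t 21.55 p [ 572.49 -203.21   65.55] yawx 1.3393 q1,q6 -0.4546943900310997 -0.2231375193973813 F [ 1.04 -0.89 -0.6 ] Mz [-0.184 -0.143  0.061] w 27.47 g 25.0
along 96.64 lat -0.34
[248.42022373 325.54772164] (119, 293, 446, 155)
```

View pics/end.png

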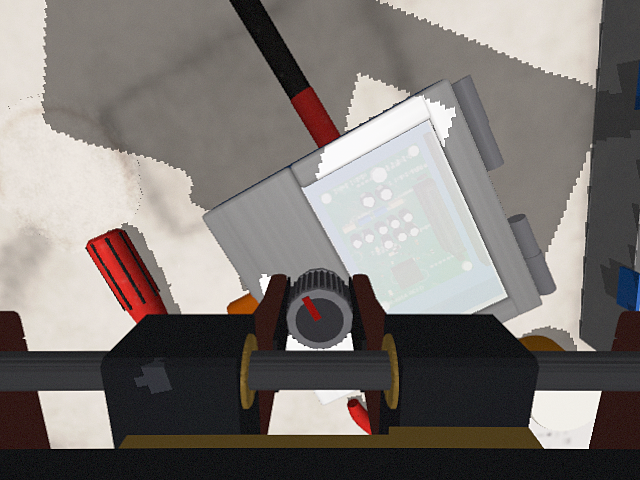

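The wrist view shows the lid shut and both fingers closed on the head at (319,315), with the red mark visible. The back-off measured 1.579 rad with near-zero forces, so I'm handing in.

```bash
python3 -c "
from workcell import r
print(r.sign_off())"
```

```text
the job is handed in; nothing more can be done
None
```

I lowered the lid gently until it was fully shut, screwed the screw in to its hard stop, then backed it off a quarter turn (1.58 rad by tool angle). The job was handed in at about 22 s with the fingers still closed on the head and the lid shut; no verdict came back.

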